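# Snap a sample jar shut with the bench lever press

## Task

Snap the loose orange lid onto the white sample jar with the bench press: slide the jar along the press's baseplate, without lifting it, until it is fully home against both faces of the V stop under the ram. Then push the red-gripped lever down through its whole stroke so that the lid is pressed flush onto the jar, and let the lever spring all the way back up. Leave the jar upright in the stop, do not press the lid on anywhere else, and leave the other things on the bench alone.

Things in the scene. Friction and masses are not known exactly. Their poses are not given: they have to be found in the camera images.
- nest (a point): Point on the press's grey baseplate (12 mm thick) straight below the ram, where the centre of the jar's underside is when home. Press axes: x into the V stop (the way the jar is slid), y from the lever's pivot to its grip, z up. The plate spans x -200 to 80, y -165 to 125 mm from here. V stop: two steel blocks 28 mm high, 50 mm long, touching the jar 40 degrees either side of +x; open to -x.
- ram_pad (a point): Centre of the underside of the ram's round black pad (50 mm across, 10 mm thick), 94 mm above the baseplate when raised; it goes down 26 mm over the lever's stroke. Above it, in the press frame: rod 15 mm across, green ram guide 27 mm across from 123 to 153 mm above the plate, fork up to about 225 mm. A green arm 22 mm wide joins the guide to the column.
- column_top (a point): Top of the green column with its steel clevis, which carries lever and guide: 40 mm (x) by 36 mm (y), standing on the baseplate on the side away from the lever grip, centred 110 mm from the ram axis in -y and about 17 mm in +x of the press axes; this point is 215 mm above the plate.
- lever_pivot (a point): Pivot of the lever in the clevis, 110 mm from the ram axis in -y of the press axes and 190 mm above the baseplate. From here the flat steel lever (14 mm thick in x, 22 mm high) runs over the ram to the red grip.
- lever (a joint): Angle of the press lever, rad: 0 = raised (its spring holds it there, sloping 9 degrees up to the grip), 0.236 = fully down on its stop. The ram goes down 110 mm per rad and meets the lid at 0.16 to 0.18. Pushing at the grip takes about 3 N at first, 4 to 5 N further down, 7 to 12 N while the lid goes on; the stop is rigid. It springs back when let go.
- jar: Opaque white round sample jar with a paper band, 90 mm in diameter, 52 mm high to the shoulder, with an orange snap lid (89 mm across, 16 mm thick) standing proud on its neck: lid top 74 to 76 mm above the underside, 68 mm when flush. About 0.33 kg. Origin: centre of the underside, z up. It stands on the baseplate on the open (-x) side of the V stop and slides on it.
- lid (a joint): How far the orange lid has been pressed onto the jar, m: 0 to 0.002 at the start (lid standing 6 to 8 mm proud), 0.008 when flush on the shoulder. It goes down under about 16 N and stays where it is pressed.
- lever_grip (a point): Point on top of the red grip, midway along it; it moves with the lever. The grip is a round handle 28 mm in diameter and 120 mm long along the lever (y of nest). The point is 285 mm from the pivot, about 250 mm above the baseplate when raised, and goes down by 67 mm and 6 mm towards +y over the whole stroke. Nothing stands under it.
- sealed_jar: Bystander: an already closed white jar with a blue lid, 90 mm in diameter, 68 mm high, beyond the press. Origin at the centre of its underside.
- beaker: Bystander: open glass beaker, 72 mm in diameter, 85 mm high, on the bench on the lever-grip side. Origin at the centre of its underside.
- wash_bottle: Bystander: white bottle with a red cap, 64 mm in diameter, 170 mm high, on the column side of the press. Origin at the centre of its underside.
- tip_box: Bystander: box with a red top, 89 by 119 by 55 mm, on the column side nearer to the robot. Origin at the centre of its underside.
Not all that is in view belongs to the job. What is shaped like the jar but black is not meant.

How it is judged:
By the outcome, as a careful person would: the job done as asked, in the order asked, and still so for the second after the job is handed in, with the robot touching nothing.
It also fails if it takes over 51 s, if anything falls off the work surface, if the arm or the gripper's body presses on something with over 40 N, if the wrist force passes 120 N, or if a joint passes its speed limit or range.

## Robot

A 6-joint arm with a two-finger parallel gripper is mounted at the origin on the work surface. World frame = base frame: x ahead of the robot, y to its left, z up, the work surface at z = 0. Lengths are in mm, angles in rad, forces in N, time in s.
With the tool pointing down it reaches from about 275 to 825 mm from the base axis. Payload 5.2 kg.
Tool frame: the origin (TCP) lies midway between the tips of the shut fingers; the grasp point (between the pads) lies 19 mm behind it; z points along the fingers, y is the line along which they close (so a half turn about z gives the same grasp; the last joint's range is limited). The gripper opens to 93 mm and grips with 3 to 60 N. Pads are 15 mm wide; open, the fingers measure 128 mm over their backs; the gripper's body (75 mm by 188 mm) begins 65 mm behind the grasp point.
Start: joints at [-1.381, 0.259, 1.535, -0, 1.348, -0.203], TCP at [210.548, -508.109, 218.653] pointing down, gripper open.
Joint ranges: [-3.14, 3.14], [-0.91, 2.08], [0.19, 2.58], [-1.22, 4.36], [0.22, 2.71], [-3.12, 3.12]. Speed limits (rad/s): [2.57, 2.57, 3.14, 3.14, 3.14, 3.14].

## Interface

Orientations are given as [roll, pitch, yaw] about the fixed x, y, z axes, in that order (R = Rz(yaw) Ry(pitch) Rx(roll)).
In Python, from bench import bot gives the robot as it stands.
- The arm moves only by the tool send_rows, never from a script. Its arguments are lists of equal length, an entry for each row: "offset": the shift along the tool's x, y, z in mm, a list of three; "rotation": the turn, a rotation vector about the tool's x, y, z in degrees, a list of three. In form: {"offset": [[dx, dy, dz], ...], "rotation": [[ax, ay, az], ...]}. A call has 1 to 8 rows; each row is the pose to reach, as a shift and turn from the pose commanded when the call began, along the tool's axes at that moment; what a row does not reach only later rows make up. A row lasts 1/8 s, in which the tool goes at most 62.5 mm and 10.7 degrees, less where a joint would pass 70% of its speed; a pose out of reach is approached as far as the arm can. A call with a gripper value outside its range is refused whole. "jaw" is the finger opening in mm, from 0 to 93, set as the call begins (left out, the last holds). The fingers move at their own pace and stop on an object; "newtons" is the grip in N (left out, the last holds). Time passes only in rows, so rows that repeat a pose let the fingers close. It gives the time, the measured TCP pose, the force, the opening and the grip force at its end, in the units of the state.
- bot.sense(): the state, without advancing time (a new reading comes with each control period).
- bot.get_image(name): name is "scene" or "top"; returns a dict with "frame" (480x640x3 uint8, red, green, blue), "depth" (480x640 float32, mm along the optical axis (not along the pixel's ray), 0 where there is no reading), "fx", "fy", "cx", "cy" (pixels), "dist_coeffs" ([k1, k2, p1, p2, k3] as OpenCV has them; the pictures are not rectified), "rvec" (rotation vector, rad) and "tvec" (3), from world to camera coordinates, as OpenCV has them. Camera axes: x right, y down, z forward; pixel columns grow to the right and rows downward; lengths in mm; the calibration is good to about 2 mm. A picture is of the moment at which its call begins.
- bot.sign_off(): hands the job in; it is judged then, once.
Trained networks look in a picture, given as the dict that the camera call returned (one of the last four; its "shot" number tells which), for a name from the list of things; names that differ only in an ending like _2 or _b are one class to them, and where a whole thing is asked for, a point or a joint stands for the part that bears it (a point fixed in the world has none). Each returns a list of dicts, best first, with "p" (0 to 1); they miss things now and then, are a little off and sometimes report something else, mostly with a low value. They report only what shows in the picture. A call takes as long as a camera call. They do not tell look-alikes from the thing itself.
- bot.boxes_of(thing, picture): "bbox" ([left, top, right, bottom] in pixels, round what is visible of it).
- bot.outline_of(thing, picture): "mask" (480x640 bool, what is visible of it) and "bbox" ([left, top, right, bottom] in pixels, round what is visible of it).
The state is a dict: "time": time; "q": joint angles; "qd": joint speeds; "effort": joint torques, N m; "position": TCP position; "orientation": TCP orientation; "ft_force": force on the tool from outside, world axes, zero at the start; "ft_torque": the same for the moment, N m; "opening": opening from 0.0 (shut) to 1.0 (fully open); "finger_force": force on a finger pad.
Only numpy, scipy, OpenCV 4.12 (cv2) and the standard library are available. Lean on these libraries where they do the work, as an engineer would, in place of code of your own. Each camera call takes 0.05 s, during which the arm holds its last target. There are 200 camera calls.

## Working session

There is one attempt and no reset: what is moved stays moved. The work goes in short steps, Python scripts to look and compute and a tool call to move; the robot and the scene stay as the last step left them, time stands still between calls to the robot, and variables do not carry over. Pictures are saved under pics/ and viewed, at most 10 in all, crops included, and the job is handed in when it is done.

Besides the shell and the picture viewer there is one more tool, called after ">>>" as name(argument=value, ...), one argument or row to a line, values as JSON. send_rows: Moves the arm, as the interface text tells. Its arguments: {"type":"object","properties":{"offset":{"type":"array","items":{"type":"array","items":{"type":"number"}}},"rotation":{"type":"array","items":{"type":"array","items":{"type":"number"}}},"jaw":{"type":"number"},"newtons":{"type":"number"}},"required":["offset","rotation"]}

```bash
ls; mkdir -p pics
cat > h.py <<'E'
import numpy as np,cv2
from bench import bot
def K(p): return np.array([[p['fx'],0,p['cx']],[0,p['fy'],p['cy']],[0,0,1.]])
def world(p,uv,d):
    uv=np.asarray(uv,float).reshape(-1,1,2); n=cv2.undistortPoints(uv,K(p),np.array(p['dist_coeffs'])).reshape(-1,2)
    R=cv2.Rodrigues(np.array(p['rvec'],float))[0]; c=np.c_[n,np.ones(len(n))]*np.asarray(d).reshape(-1,1)
    return (c-np.array(p['tvec']).reshape(1,3))@R
def cloud(p,mask):
    v,u=np.nonzero(mask&(p['depth']>0)); return world(p,np.c_[u,v],p['depth'][v,u])
def proj(p,X): return cv2.projectPoints(np.asarray(X,float).reshape(-1,1,3),np.array(p['rvec'],float),np.array(p['tvec'],float),K(p),np.array(p['dist_coeffs']))[0].reshape(-1,2)
def save(p,n,crop=None,s=1):
    f=p['frame'][:,:,::-1]
    if crop: f=f[crop[1]:crop[3],crop[0]:crop[2]]
    cv2.imwrite('pics/'+n,cv2.resize(f,None,fx=s,fy=s,interpolation=cv2.INTER_CUBIC))
E
python3 - <<'E'
from h import *
np.set_printoptions(precision=1,suppress=True)
for n in('scene','top'):
    p=bot.get_image(n); save(p,n+'1.png')
    np.savez('/tmp/'+n,**p)
    for t in('jar','lever_grip','lever','lid','column_top','ram_pad','sealed_jar','beaker','wash_bottle','tip_box'):
        for r in bot.outline_of(t,p)[:3]:
            c=cloud(p,r['mask']); print(n,t,round(r['p'],2),np.array(r['bbox']),len(c), np.percentile(c,[2,50,98],axis=0).ravel() if len(c) else '')
E
```

```text
pics
scene jar 0.85 [338.4 183.3 377.7 227.7] 1253 [346.8  54.2   8.5 400.8  94.3  74.7 427.1 137.7  81.3]
scene jar 0.84 [270.4 235.  309.8 277.3] 868 [ 496.6 -125.5   23.3  536.1  -81.8   85.7  581.4  -46.3   92. ]
scene jar 0.81 [391.2 285.3 436.  332.9] 1617 [644.4 157.9   0.7 697.9 195.6  74.9 731.6 241.   80.9]
scene lever_grip 0.95 [213.2 228.7 382.  269.3] 1677 [ 600.2 -217.9  205.9  628.2  -30.7  242.2  655.8  107.1  269.3]
scene lever 0.79 [211.5 226.3 385.6 274.8] 1753 [ 551.2 -216.    83.5  627.5  -27.   241.6  655.8  106.5  269.3]
scene lid 0.97 [269.  233.9 306.1 266.5] 590 [ 496.2 -125.6   77.8  525.5  -87.    87.   579.3  -50.3   92.1]
scene lid 0.82 [341.9 180.8 375.5 215.4] 891 [339.6  56.5  53.3 386.8  96.6  76.5 425.  137.8  81.7]
scene lid 0.8 [396.8 286.6 431.7 327.8] 1185 [646.5 160.4  63.1 689.9 200.7  76.1 729.8 241.2  81.4]
scene column_top 0.8 [207.  220.  384.2 344.6] 11879 [ 445.1 -284.9    7.2  638.6 -143.7   15.2  724.8   75.3  261.4]
scene ram_pad 0.95 [267.8 248.4 289.  293.8] 380 [ 622.5 -132.6  108.8  647.2 -111.7  122.8  660.4  -92.8  236.7]
scene 
[... 1613 characters left out ...]
.2 202.2  77.1 730.8 242.5  81.8]
top column_top 0.97 [242.2 166.9 448.6 307.6] 14923 [ 446.3 -283.3    8.   601.3 -143.9   14.   715.9   78.4  262.7]
top ram_pad 0.69 [356.4 183.3 372.7 213.3] 393 [ 618.1 -134.8   16.6  631.6 -110.5  120.   652.3  -90.1  236.7]
top sealed_jar 0.8 [270.1 113.5 312.5 158.7] 1457 [772.6  -3.   13.7 807.5  36.6  68.4 856.   77.5  73.6]
top beaker 0.81 [215.8 252.1 252.  284. ] 910 [484.  137.3   1.8 520.5 178.1  33.4 548.1 201.6  88.6]
top wash_bottle 0.92 [439.  128.6 481.2 173.1] 1195 [ 729.4 -364.8    1.4  749.2 -327.1  111.7  788.9 -306.5  173. ]
top tip_box 0.81 [475.4 239.6 537.4 282.7] 2415 [ 472.2 -483.    11.8  514.4 -421.2   52.3  557.5 -367.6   57.6]
```

View pics/top1.png

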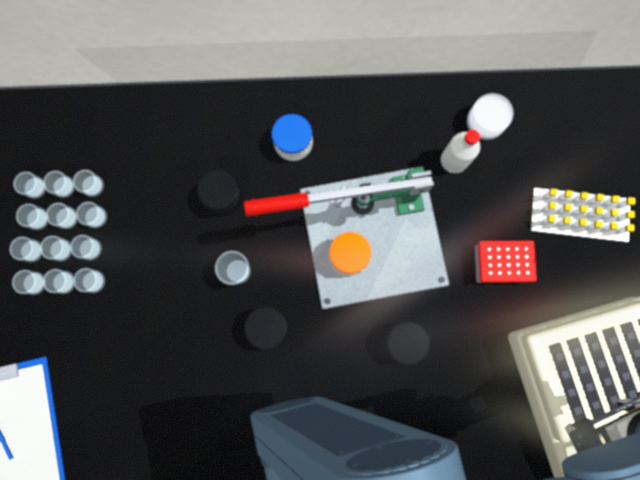

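View pics/scene1.png

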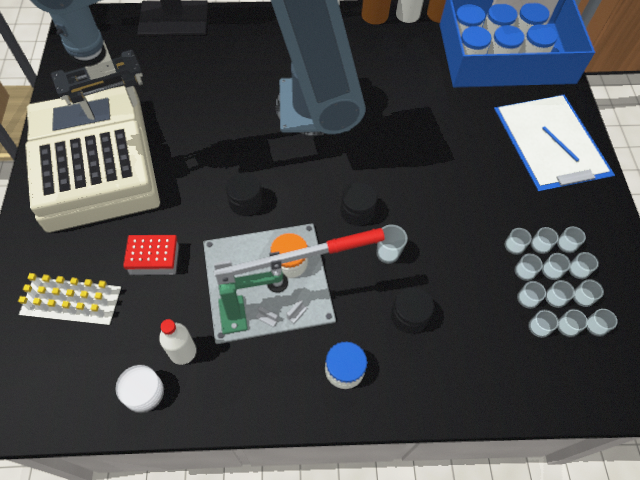

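The candidates for the jar are: orange-lidded at top (350,253), and black at top (218,190), (265,327) and (408,343). The orange-lidded one on the baseplate fits the description, and the black ones are look-alikes. I'll measure the press and confirm this with a crop.

Run:
```python
from h import *
np.set_printoptions(precision=1,suppress=True)
for n in('top','scene'):
    p=dict(np.load('/tmp/'+n+'.npz')); 
    p={k:(v.item() if v.ndim==0 else v) for k,v in p.items()}
    if n=='top': save(p,'crop1.png',(230,150,470,320),3.3)
    W=np.zeros((480,640,3)); v,u=np.mgrid[:480,:640]
    W=world(p,np.c_[u.ravel(),v.ravel()],p['depth'].ravel()).reshape(480,640,3)
    hsv=cv2.cvtColor(p['frame'],cv2.COLOR_RGB2HSV); H,S,V=[hsv[...,i].astype(int) for i in range(3)]
    z=W[...,2]; roi=(abs(W[...,0]-590)<220)&(abs(W[...,1]+100)<260)&(p['depth']>0)
    # plate by brightness against black bench, z assumed 12
    m=(roi&(abs(z-12)<12)&(V>90)&(S<60)).astype(np.uint8)
    m=cv2.morphologyEx(m,cv2.MORPH_OPEN,np.ones((3,3)))
    l,lab,st,_=cv2.connectedComponentsWithStats(m); k=1+st[1:,4].argmax(); m=lab==k
    print(n,'plate z',np.median(z[m]))
    R=cv2.Rodrigues(np.array(p['rvec'],float))[0]; C=-R.T@np.array(p['tvec']).ravel()
    def on(uv,h):
        X=world(p,uv,np.ones(len(uv))); d=X-C; return C+d*((h-C[2])/d[:,2:3])
    vv,uu=np.nonzero(m); P=on(np.c_[uu,vv],12)[:,:2].astype(np.float32)
    r=cv2.minAreaRect(P); print(' rect',r, cv2.boxPoints(r).ravel())
    om=roi&(abs(H-13)<8)&(S>150)&(V>120); 
    q=W[om&(z>80)]; zt=np.median(q[:,2]); print(' lid top z',zt, len(q))
    vv,uu=np.nonzero(om&(z>zt-4)); P=on(np.c_[uu,vv],zt)[:,:2].astype(np.float32); c,rad=cv2.minEnclosingCircle(P);print(' lid',np.array(c),rad,P.mean(0))
    red=roi&((H<6)|(H>172))&(S>150)&(V>90)&(z>150); q=W[red]
    a=cv2.fitLine(q.astype(np.float32),cv2.DIST_HUBER,0,.01,.01).ravel(); t=(q-a[3:])@a[:3]; print(' grip',len(q),a,t.min(),t.max(),np.degrees(np.arctan2(-a[0],a[1])))
    st=roi&(S<60)&(z>180)&(V>120); q=W[st]; a=cv2.fitLine(q[:,:2].astype(np.float32),cv2.DIST_HUBER,0,.01,.01).ravel(); print(' lever',len(q),a,np.degrees(np.arctan2(-a[0],a[1])))
```

```text
top plate z 12.83566470581168
 rect ((563.2420043945312, -145.07005310058594), (242.62452697753906, 296.5623474121094), 7.824000358581543) [ 422.9  -14.7  463.2 -308.5  703.6 -275.5  663.2   18.3]
 lid top z 87.12292658611277 1283
 lid [539.7 -83.1] 43.461666107177734 [539.4 -82.8]
 grip 1091 [ -0.3   0.9   0.2 635.9  -4.8 245.9] -376.33163485606246 125.93285682643005 19.704973
 lever 1299 [   0.2   -1.   641.5 -120.7] -170.42792
scene plate z 12.848125114336733
 rect ((582.5245361328125, -142.34547424316406), (282.445068359375, 290.60589599609375), 8.980469703674316) [ 420.4  -20.9  465.7 -307.9  744.7 -263.8  699.3   23.2]
 lid top z 87.14669593051987 557
 lid [539.4 -85.3] 44.17377853393555 [528.1 -86.2]
 grip 905 [ -0.3   0.9   0.2 645.5 -26.7 240.1] -352.68058402203786 148.02105329493887 19.959778
 lever 1050 [   0.1   -1.   640.3 -114.1] -171.72942
```

View pics/crop1.png

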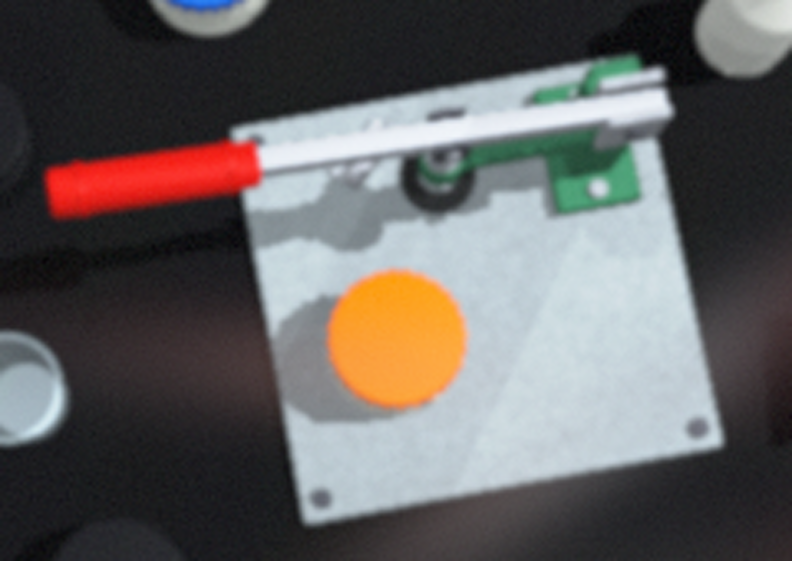

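The crop shows the orange lid at crop (397,338), which is top (350,253), standing on the baseplate, so this is the jar meant. The plate fit from the scene camera (282x291 mm) gives the press frame: yaw about 9°, nest about (638.6, -113.2, 12). The plan is to cradle-push the jar with the fingers 60 mm apart and the tool tilted back 20°.

```bash
cat >> h.py <<'E'
from scipy.spatial.transform import Rotation as Ro
A=np.radians(8.98); N=np.array([638.6,-113.2,12.]); ex=np.array([np.cos(A),np.sin(A),0]); ey=np.array([-np.sin(A),np.cos(A),0])
def P2W(l): return N+l[0]*ex+l[1]*ey+np.array([0,0,l[2]])
def W2P(w): d=np.asarray(w)-N; return np.array([d@ex,d@ey,d[2]])
def pose(tilt,yaw,flip):
    # tool down, z leaning forward by tilt along heading yaw(deg); tool y horizontal
    y=np.radians(yaw); f=np.array([np.cos(y),np.sin(y),0]); t=np.radians(tilt)
    z=f*np.sin(t)+np.array([0,0,-np.cos(t)]); x=f*np.cos(t)+np.array([0,0,np.sin(t)])
    if flip: x=-x
    return Ro.from_matrix(np.c_[x,np.cross(z,x),z])
def cur():
    s=bot.sense(); return s,np.array(s['position']),Ro.from_euler('xyz',s['orientation'])
def rel(T,R):
    s,p,C=cur(); return C.inv().apply(np.asarray(T)-p),np.degrees((C.inv()*R).as_rotvec())
E
python3 - <<'E'
from h import *
np.set_printoptions(precision=1,suppress=True)
s,p,C=cur(); print(s['q'],p,s['orientation'],s['ft_force'],s['opening']); print(C.as_matrix())
T=P2W((-158,44,100))
for f in(0,1): print(T,rel(T,pose(20,8.98,f)))
E
```

```text
[-1.4  0.3  1.5 -0.   1.3 -0.2] [ 210.5 -508.1  218.6] [-3.1  0.   0.4] [-0.4  0.3 -0.1] 0.9995023128527945
[[ 0.9  0.4 -0. ]
 [ 0.4 -0.9  0. ]
 [-0.  -0.  -1. ]]
[475.7 -94.4 112. ] (array([ 403.3, -280.7,  106.6]), array([-2.4, 19.9, 13.4]))
[475.7 -94.4 112. ] (array([ 403.3, -280.7,  106.6]), array([ -28.9,   -3.4, -164.1]))
```

>>> send_rows(
  offset=[
    [50,-35,13],
    [100,-70,27],
    [150,-105,40],
    [200,-140,53],
    [250,-175,66],
    [300,-210,80],
    [350,-245,93],
    [403,-281,107],
  ],
  rotation=[
    [0,3,2],
    [-0.6,6,4],
    [-0.9,9,6],
    [-1.2,12,8],
    [-1.5,14,10],
    [-2,16,12],
    [-2.2,18,13],
    [-2.4,19.9,13.4],
  ],
  jaw=60,
)

```text
time: 2.1
position: [474.6, -95.4, 112.5]
orientation: [3.14, -0.351, 0.156]
ft_force: [1.4, -0.6, -0.3]
opening: 0.648
finger_force: 0.0
```

Run:
```python
from h import *
np.set_printoptions(precision=1,suppress=True)
s,p,C=cur(); print(s['time'],np.array(s['q']),p,s['opening']*93,s['ft_force']); R=pose(20,8.98,0)
for l in((-158,44,100),(-158,44,24),(-135,44,24),(-53,2,24),(-44,0,24)): print(l,*rel(P2W(l),R))
```

```text
2.1 [-0.6  0.1  2.1  0.4  0.7  0.5] [474.6 -95.4 112.5] 60.25936831573952 [ 1.4 -0.6 -0.3]
(-158, 44, 100) [ 0.9 -0.8  0.9] [ 0.1 -0.1 -0. ]
(-158, 44, 24) [-25.2  -0.9  72.3] [ 0.1 -0.1 -0. ]
(-135, 44, 24) [-3.6 -1.  80.2] [ 0.1 -0.1 -0. ]
(-53, 2, 24) [ 73.4  40.9 108.5] [ 0.1 -0.1 -0. ]
(-44, 0, 24) [ 81.9  42.9 111.6] [ 0.1 -0.1 -0. ]
```

>>> send_rows(
  offset=[
    [-8,0,24],
    [-17,0,48],
    [-25.5,0,72],
    [-25.5,0,72],
    [-15,0,76],
    [-4,0,80],
    [-4,0,80],
  ],
  rotation=[
    [0,0,0],
    [0,0,0],
    [0,0,0],
    [0,0,0],
    [0,0,0],
    [0,0,0],
    [0,0,0],
  ],
)

```text
time: 2.98
position: [498.6, -93.4, 36.8]
orientation: [3.139, -0.351, 0.158]
ft_force: [-0.2, -0.4, 0.2]
opening: 0.647
finger_force: 0.0
```

Run:
```python
from h import *
np.set_printoptions(precision=1,suppress=True)
s,p,C=cur(); print(s['time'],p,W2P(p),s['ft_force']); R=pose(20,8.98,0)
for l in((-135,44,24),(-53,2,24),(-44,0,24)): print(l,*rel(P2W(l),R))
p=bot.get_image('top');save(p,'t2.png',(230,150,470,320),3.3)
```

```text
2.975 [498.6 -93.4  36.8] [-135.2   41.4   24.8] [-0.2 -0.4  0.2]
(-135, 44, 24) [-0.1 -2.6  0.8] [ 0.1 -0.1  0.1]
(-53, 2, 24) [76.9 39.4 29. ] [ 0.1 -0.1  0.1]
(-44, 0, 24) [85.3 41.4 32.1] [ 0.1 -0.1  0.1]
```

View pics/t2.png

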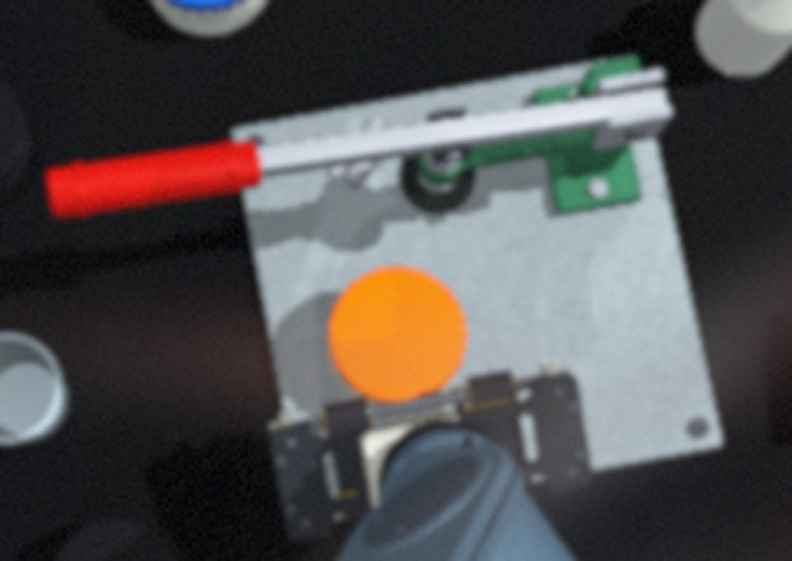

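The jar at crop (397,334) sits between the fingers at crop (348,400) and (490,385), just in contact. Now I push diagonally toward the V axis.

>>> send_rows(
  offset=[
    [11,4,4],
    [22,9.5,8],
    [33,15,12],
    [44,21,16],
    [55,27,20.5],
    [66,33,24.5],
    [77,39,28.5],
    [77,39,28.5],
  ],
  rotation=[
    [0,0,0],
    [0,0,0],
    [0,0,0],
    [0,0,0],
    [0,0,0],
    [0,0,0],
    [0,0,0],
    [0,0,0],
  ],
)

```text
time: 4.03
position: [586.0, -120.0, 35.8]
orientation: [3.139, -0.351, 0.157]
ft_force: [-0.3, 0.5, 0.4]
opening: 0.648
finger_force: 0.0
```

```bash
cat > look.py <<'E'
from h import *
import sys
np.set_printoptions(precision=1,suppress=True)
s,p,C=cur(); print(s['time'],p,W2P(p),np.array(s['ft_force']))
for n in('top','scene'):
    q=bot.get_image(n); R=cv2.Rodrigues(np.array(q['rvec'],float))[0]; Cc=-R.T@np.array(q['tvec']).ravel()
    h=cv2.cvtColor(q['frame'],cv2.COLOR_RGB2HSV).astype(int); m=((abs(h[...,0]-13)<8)&(h[...,1]>150)&(h[...,2]>60)).astype(np.uint8)
    m[:150]=0;m[320:]=0;m[:,:230]=0;m[:,470:]=0
    v,u=np.nonzero(m); X=world(q,np.c_[u,v],np.ones(len(u))); d=X-Cc; zt=float(sys.argv[2]) if len(sys.argv)>2 else 87.
    G=Cc+d*((zt-Cc[2])/d[:,2:3]); L=np.array([W2P(g) for g in G]); print(n,len(u),'local min/max',np.percentile(L,[1,99],axis=0)[:,:2].ravel(),'mean',L.mean(0)[:2], 'z', np.percentile(cloud(q,m>0)[:,2],[5,50,95]))
    if len(sys.argv)>1: save(q,n+sys.argv[1],(210,150,450,330) ,3.3)
E
python3 look.py _3.png
python3 - <<'E'
from h import *
for l in((-53,2,24),(-44,0,24),(-40,0,24)): print(l,*rel(P2W(l),pose(20,8.98,0)))
E
```

```text
4.025 [ 586.  -120.    35.8] [-53.    1.5  23.8] [-0.3  0.5  0.4]
top 802 local min/max [-46.4 -38.1  20.2  44.5] mean [-19.6   6.1] z [ 83.7  87.6 113.9]
scene 540 local min/max [-50.9 -39.4  33.   44. ] mean [0.2 6.9] z [78.6 86.4 91.2]
(-53, 2, 24) [ 1.09791998  0.18529856 -0.08186622] [ 0.10897275 -0.06385751 -0.01308815]
(-44, 0, 24) [9.55217146 2.17749993 3.00953565] [ 0.10897275 -0.06385751 -0.01308815]
(-40, 0, 24) [13.30941446  2.17403551  4.38180132] [ 0.10897275 -0.06385751 -0.01308815]
```

View pics/scene_3.png

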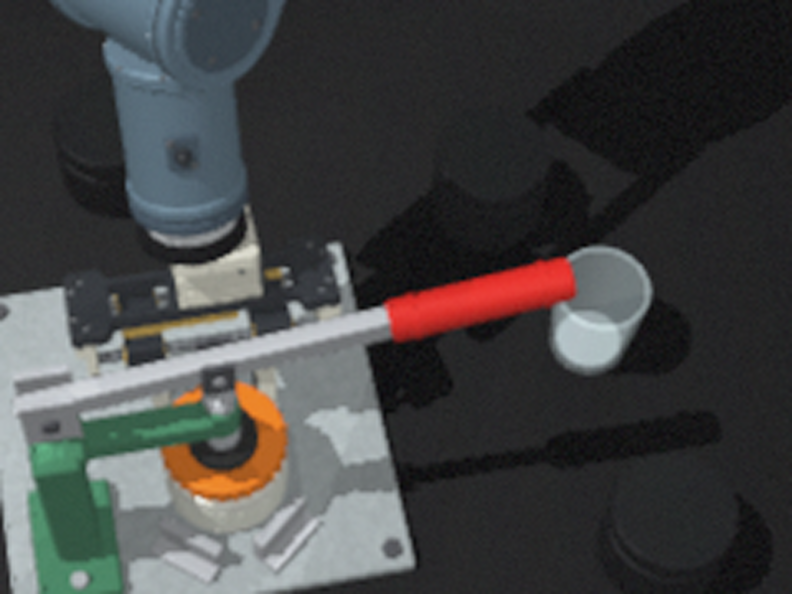

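The jar at crop (225,455) is under the pad and about 12 mm short of the V blocks at crop (190,550) and (285,535). Next I push slowly along +x.

>>> send_rows(
  offset=[
    [3,2,1],
    [5,2,1.7],
    [7,2,2.4],
    [9,2,3],
    [10,2,3.4],
    [11,2,3.7],
    [11.5,2,3.9],
    [11.5,2,3.9],
  ],
  rotation=[
    [0,0,0],
    [0,0,0],
    [0,0,0],
    [0,0,0],
    [0,0,0],
    [0,0,0],
    [0,0,0],
    [0,0,0],
  ],
)

```text
time: 5.12
position: [596.5, -118.9, 35.6]
orientation: [3.141, -0.349, 0.157]
ft_force: [-1.9, -0.9, -1.3]
opening: 0.649
finger_force: 1.0
```

```bash
python3 look.py
```

```text
5.125 [ 596.5 -118.9   35.6] [-42.5   0.9  23.6] [-1.9 -0.9 -1.3]
top 628 local min/max [-35.3 -39.6  22.3  44.1] mean [-12.3   7. ] z [ 83.7  87.5 116. ]
scene 614 local min/max [-37.4 -40.3  42.4  42.6] mean [12.1  4. ] z [79.4 86.5 91. ]
```

>>> send_rows(
  offset=[
    [0.7,0.3,0.2],
    [1.4,0.6,0.5],
    [2,0.8,0.7],
    [2,0.8,0.7],
  ],
  rotation=[
    [0,0,0],
    [0,0,0],
    [0,0,0],
    [0,0,0],
  ],
)

```text
time: 5.72
position: [598.7, -119.4, 35.6]
orientation: [3.141, -0.349, 0.157]
ft_force: [-1.1, 1.2, -1.1]
opening: 0.644
finger_force: 1.0
```

```bash
python3 look.py
```

```text
5.725 [ 598.7 -119.4   35.6] [-40.4   0.1  23.6] [-1.1  1.2 -1.1]
top 584 local min/max [-33.1 -40.3  22.3  43.3] mean [-11.1   6.6] z [ 83.6  87.7 115.5]
scene 637 local min/max [-34.8 -41.7  44.8  42. ] mean [14.3  2.3] z [79.1 86.7 91. ]
```

Still moving freely, so I'll keep pushing.

>>> send_rows(
  offset=[
    [0.6,0,0.2],
    [1.2,0,0.4],
    [1.8,0,0.6],
    [1.8,0,0.6],
  ],
  rotation=[
    [0,0,0],
    [0,0,0],
    [0,0,0],
    [0,0,0],
  ],
)

```text
time: 6.32
position: [600.2, -119.2, 35.5]
orientation: [3.141, -0.348, 0.157]
ft_force: [-3.7, -1.2, -1.0]
opening: 0.643
finger_force: 2.1
```

```bash
python3 look.py
```

```text
6.325 [ 600.2 -119.2   35.5] [-38.9   0.1  23.5] [-3.7 -1.2 -1. ]
top 563 local min/max [-31.5 -40.6  22.9  43.2] mean [-9.9  6.5] z [ 83.7  87.6 116.7]
scene 642 local min/max [-34.3 -41.3  45.2  41.7] mean [15.   2.1] z [79.7 86.4 91. ]
```

>>> send_rows(
  offset=[
    [0.6,0,0.2],
    [1.2,0,0.4],
    [1.8,0,0.6],
    [1.8,0,0.6],
  ],
  rotation=[
    [0,0,0],
    [0,0,0],
    [0,0,0],
    [0,0,0],
  ],
)

```text
time: 6.92
position: [600.8, -119.0, 35.3]
orientation: [3.142, -0.347, 0.157]
ft_force: [-11.6, -3.1, 3.7]
opening: 0.646
finger_force: 5.7
```

```bash
python3 look.py
```

```text
6.925 [ 600.8 -119.    35.3] [-38.2   0.2  23.3] [-11.6  -3.1   3.7]
top 546 local min/max [-30.8 -40.6  22.7  43.2] mean [-9.8  6.5] z [ 83.2  87.3 116. ]
scene 646 local min/max [-33.7 -41.8  45.6  41.7] mean [15.2  1.9] z [79.2 86.6 91. ]
```

The force has risen to 12 N along press -x and the motion has stalled, so both V faces are loaded and the jar is home. I'll retract.

>>> send_rows(
  offset=[
    [-10,0,-3.6],
    [-35,0,-13],
    [-70,0,-25],
    [-95,0,-35],
    [-80,0,-85],
    [-60,0,-140],
    [-40,0,-195],
    [-20,0,-250],
  ],
  rotation=[
    [0,0,0],
    [0,0,0],
    [0,0,0],
    [0,0,0],
    [0,-5,0],
    [0,-10,0],
    [0,-15,0],
    [0,-20,0],
  ],
  jaw=0,
)

```text
time: 8.02
position: [500.0, -134.8, 267.3]
orientation: [3.139, -0.001, 0.156]
ft_force: [1.6, -1.1, 0.0]
opening: 0.002
finger_force: 0.0
```

```bash
python3 look.py _4.png
python3 - <<'E'
from h import *
np.set_printoptions(precision=1,suppress=True)
for n in('top','scene'):
    q=bot.get_image(n); h=cv2.cvtColor(q['frame'],cv2.COLOR_RGB2HSV).astype(int)
    m=((h[...,0]<6)|(h[...,0]>172))&(h[...,1]>150)&(h[...,2]>90)
    c=cloud(q,m); c=np.array([W2P(x) for x in c]); c=c[(abs(c[:,0])<40)&(c[:,1]>60)&(c[:,1]<260)&(c[:,2]>150)]
    print(n,len(c),np.percentile(c,[1,50,99],axis=0).ravel())
    for y0 in(130,160,190): 
        k=c[abs(c[:,1]-y0)<8]; print(y0,np.percentile(k,[2,98],axis=0)[:,0],np.percentile(k[:,2],[50,97]))
for l in((0,168.6,290),(0,168.6,245)):
  for y in(-81.02,98.98): print(P2W(l),*rel(P2W(l),pose(0,8.98,0)), rel(P2W(l),pose(0,y,0))[1])
print(np.array(bot.sense()['q']))
E
```

```text
8.025 [ 500.  -134.8  267.3] [-140.3    0.3  255.3] [ 1.6 -1.1  0. ]
top 270 local min/max [-29.9 -29.1  23.1  43.7] mean [-3.1 29.3] z [ 83.3  87.5 115.1]
scene 645 local min/max [-33.  -42.1  45.6  41.5] mean [15.4  1.6] z [79.5 86.4 90.7]
top 940 [-10.7 114.7 232.2   0.2 173.  247.3  15.6 229.3 259.8]
130 [-11.2  14.3] [241.9 246. ]
160 [-10.2  14.9] [246.4 251.1]
190 [-10.2  15.4] [250.5 255.2]
scene 735 [-11.3 113.2 226.5   4.8 170.  245.7  13.3 225.8 260.5]
130 [-10.7  12.6] [240.4 246.2]
160 [-9.1 12.2] [244.8 250.7]
190 [-11.5  12.3] [249.9 256.8]
[612.3  53.3 302. ] [ 139.7 -168.3  -36.6] [ 0.2 -0.3  0.1] [-0.1 -0.3 90.1]
[612.3  53.3 302. ] [ 139.7 -168.3  -36.6] [ 0.2 -0.3  0.1] [  0.3  -0.1 -89.9]
[612.3  53.3 257. ] [ 139.5 -168.4    8.4] [ 0.2 -0.3  0.1] [-0.1 -0.3 90.1]
[612.3  53.3 257. ] [ 139.5 -168.4    8.4] [ 0.2 -0.3  0.1] [  0.3  -0.1 -89.9]
[-0.5  0.2  1.5  0.   1.4  0.9]
```

View pics/scene_4.png

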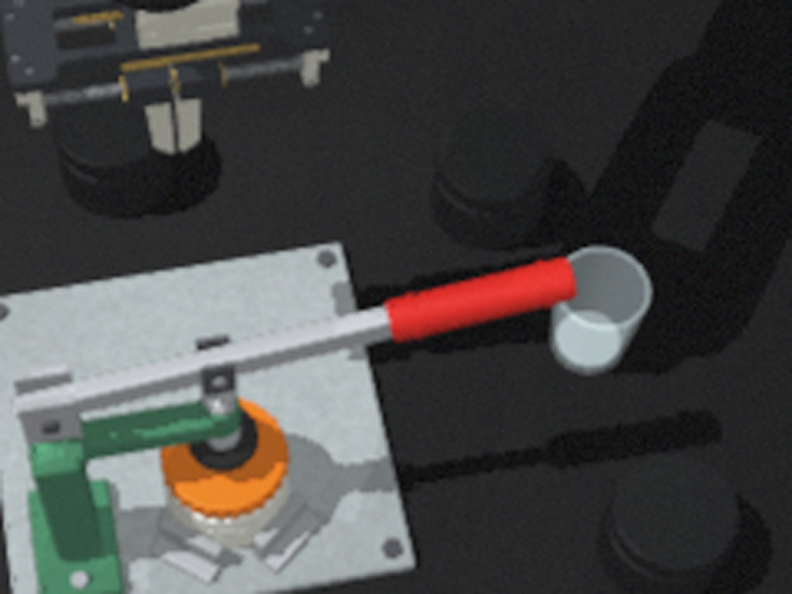

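The jar sits between both V blocks, with its lid at crop (225,455) centred under the pad. The grip axis is at press x≈1, its middle at y≈171, and its top at 250 mm above the plate. I'll go over it with shut fingers turned across the lever.

>>> send_rows(
  offset=[
    [0,-20,-20],
    [20,-40,-36],
    [45,-65,-36],
    [65,-90,-36],
    [85,-110,-36],
    [105,-135,-36],
    [125,-155,-36],
    [141,-171,-36],
  ],
  rotation=[
    [0,0,-10],
    [0,0,-20],
    [0,0,-30],
    [0,0,-40],
    [0,0,-50],
    [0,0,-60],
    [0,0,-70],
    [0,0,-80],
  ],
)

```text
time: 9.22
position: [611.7, 57.0, 297.3]
orientation: [-3.139, -0.001, 1.559]
ft_force: [0.2, -0.6, 0.2]
opening: 0.007
finger_force: 0.0
```

Run:
```python
from h import *
np.set_printoptions(precision=1,suppress=True)
s,p,C=cur();print(s['time'],W2P(p),np.array(s['q']),s['ft_force'])
for z in (275,255): print(rel(P2W((1,170,z)),pose(0,98.98,0)))
```

```text
9.225 [ -0.  172.3 285.3] [-0.1  0.3  1.2  0.   1.6 -0.1] [ 0.2 -0.6  0.2]
(array([-2.1,  1.4, 10.3]), array([-0.1, -0.1, -9.7]))
(array([-2.1,  1.5, 30.3]), array([-0.1, -0.1, -9.7]))
```

>>> send_rows(
  offset=[
    [-2,1.5,5],
    [-2,1.5,15],
    [-2,1.5,25],
    [-2,1.5,25],
  ],
  rotation=[
    [0,0,-9.7],
    [0,0,-9.7],
    [0,0,-9.7],
    [0,0,-9.7],
  ],
)

```text
time: 9.72
position: [612.5, 53.7, 273.0]
orientation: [-3.139, -0.0, 1.72]
ft_force: [0.7, -0.3, 0.4]
opening: 0.007
finger_force: 0.0
```

Run:
```python
from h import *
np.set_printoptions(precision=1,suppress=True)
s,p,C=cur();print(s['time'],W2P(p),np.array(s['q']),np.array(s['ft_force']))
for l in((1,170.5,250),(1,174,216),(1,176,195),(1,176.5,183)): print(rel(P2W(l),pose(0,98.98,0)))
```

```text
9.725 [  0.3 168.9 261. ] [-0.1  0.4  1.3 -0.   1.5 -0.2] [ 0.7 -0.3  0.4]
(array([ 1.6,  0.8, 11. ]), array([-0.2, -0. , -0.5]))
(array([ 5.1,  0.8, 45. ]), array([-0.2, -0. , -0.5]))
(array([ 7.1,  0.9, 66. ]), array([-0.2, -0. , -0.5]))
(array([ 7.6,  0.9, 78. ]), array([-0.2, -0. , -0.5]))
```

>>> send_rows(
  offset=[
    [1,1,6],
    [1.6,1,11],
    [2.5,1,19],
    [3.3,1,27],
    [4.2,1,35],
    [5,1,43],
    [6,1,51],
    [6.3,1,55],
  ],
  rotation=[
    [0,0,0],
    [0,0,0],
    [0,0,0],
    [0,0,0],
    [0,0,0],
    [0,0,0],
    [0,0,0],
    [0,0,0],
  ],
)

```text
time: 10.72
position: [613.6, 60.4, 219.2]
orientation: [3.142, 0.0, 1.722]
ft_force: [-0.6, 2.4, 3.4]
opening: 0.004
finger_force: 2.0
```

```bash
python3 look.py _5.png
python3 - <<'E'
from h import *
for l in((1,176,195),(1,176.5,183)): print(rel(P2W(l),pose(0,98.98,0)))
E
```

```text
10.725 [613.6  60.4 219.2] [  2.4 175.4 207.2] [-0.6  2.4  3.4]
top 602 local min/max [-40.9 -40.6  42.5  43.2] mean [-14.4   5.4] z [83.  87.3 96. ]
scene 600 local min/max [-33.2 -42.2  45.7  41.7] mean [14.7  2.4] z [79.4 86.7 91.3]
(array([ 0.67266721, -1.36941349, 12.29848687]), array([-0.00906622,  0.02490086, -0.31787975]))
(array([ 1.17787993, -1.37030317, 24.29826851]), array([-0.00906622,  0.02490086, -0.31787975]))
```

View pics/scene_5.png

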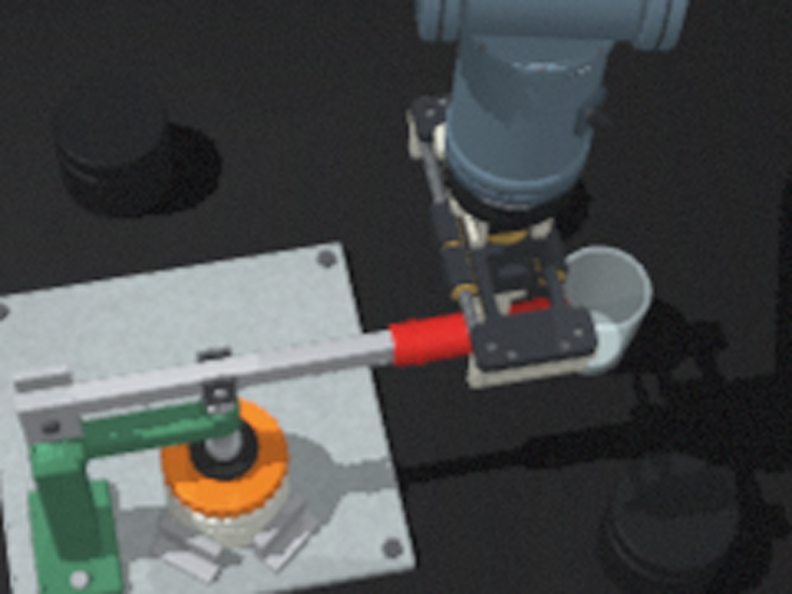

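The lever is lowered about 43 mm under the fingers at crop (480,330), and the jar is still in the V. Next I press the lid on.

>>> send_rows(
  offset=[
    [0.3,-1,4],
    [0.5,-1.4,7.5],
    [0.7,-1.4,10.5],
    [0.9,-1.4,13.5],
    [1,-1.4,16.5],
    [1,-1.4,19],
    [1.1,-1.4,21],
    [1.1,-1.4,21],
  ],
  rotation=[
    [0,0,0],
    [0,0,0],
    [0,0,0],
    [0,0,0],
    [0,0,0],
    [0,0,0],
    [0,0,0],
    [0,0,0],
  ],
)

```text
time: 11.82
position: [612.6, 60.3, 200.1]
orientation: [3.139, 0.002, 1.722]
ft_force: [0.9, 0.7, 9.7]
opening: 0.01
finger_force: 4.6
```

```bash
python3 look.py
```

```text
11.825 [612.6  60.3 200.1] [  1.5 175.5 188.1] [0.9 0.7 9.7]
top 604 local min/max [-41.8 -40.2  41.7  43.6] mean [-14.5   5.1] z [78.9 83.4 89.9]
scene 597 local min/max [-31.9 -41.5  47.3  41.7] mean [16.   1.9] z [74.7 82.4 86.8]
```

>>> send_rows(
  offset=[
    [0,0,1],
    [0,0,2],
    [0,0,3],
    [0,0,4],
    [0,0,4],
  ],
  rotation=[
    [0,0,0],
    [0,0,0],
    [0,0,0],
    [0,0,0],
    [0,0,0],
  ],
)

```text
time: 12.55
position: [612.7, 60.3, 196.3]
orientation: [3.139, 0.003, 1.722]
ft_force: [1.1, 0.1, 10.7]
opening: 0.008
finger_force: 5.1
```

>>> send_rows(
  offset=[
    [0,0,0.7],
    [0,0,1.4],
    [0,0,2],
    [0,0,2],
  ],
  rotation=[
    [0,0,0],
    [0,0,0],
    [0,0,0],
    [0,0,0],
  ],
)

```text
time: 13.05
position: [612.7, 60.3, 194.6]
orientation: [3.139, 0.003, 1.722]
ft_force: [0.9, 0.4, 12.9]
opening: 0.004
finger_force: 6.1
```

>>> send_rows(
  offset=[
    [0,0,0.7],
    [0,0,1.4],
    [0,0,2],
    [0,0,2],
  ],
  rotation=[
    [0,0,0],
    [0,0,0],
    [0,0,0],
    [0,0,0],
  ],
)

```text
time: 13.55
position: [612.7, 60.3, 194.5]
orientation: [3.138, 0.003, 1.722]
ft_force: [-4.7, 0.9, 20.8]
opening: 0.007
finger_force: 10.3
```

```bash
python3 look.py
```

```text
13.55 [612.7  60.3 194.5] [  1.5 175.4 182.5] [-4.7  0.9 20.8]
top 603 local min/max [-42.  -39.   41.3  43.6] mean [-15.2   5.7] z [76.7 81.  88.5]
scene 599 local min/max [-29.3 -41.5  48.6  41.2] mean [16.9  1.7] z [72.5 80.1 85. ]
```

The lever is rigid on its stop: 67 mm of stroke and 21 N. The lid top is at about 80, which is flush. I'll let it rise, following its path.

>>> send_rows(
  offset=[
    [0,0,-4],
    [0,0,-14],
    [-1,0,-26],
    [-2,0,-38],
    [-4,0,-50],
    [-5,0,-65],
    [-6,0,-90],
    [-6,0,-130],
  ],
  rotation=[
    [0,0,0],
    [0,0,0],
    [0,0,0],
    [0,0,0],
    [0,0,0],
    [0,0,0],
    [0,0,0],
    [0,0,0],
  ],
)

```text
time: 14.65
position: [611.1, 55.0, 319.7]
orientation: [-3.135, -0.0, 1.722]
ft_force: [0.8, 0.7, -0.6]
opening: 0.002
finger_force: 0.0
```

>>> send_rows(
  offset=[
    [0,30,-20],
    [0,80,-30],
    [0,130,-30],
    [0,170,-30],
    [0,170,-30],
  ],
  rotation=[
    [0,0,0],
    [0,0,0],
    [0,0,0],
    [0,0,0],
    [0,0,0],
  ],
)

```text
time: 15.28
position: [782.4, 80.7, 344.0]
orientation: [-3.133, -0.001, 1.722]
ft_force: [-0.0, -0.4, -0.6]
opening: 0.005
finger_force: 0.0
```

```bash
python3 look.py _6.png 80
python3 - <<'E'
from h import *
q=bot.get_image('scene'); h=cv2.cvtColor(q['frame'],cv2.COLOR_RGB2HSV).astype(int)
m=((h[...,0]<6)|(h[...,0]>172))&(h[...,1]>150)&(h[...,2]>90)
c=cloud(q,m); c=np.array([W2P(x) for x in c]); c=c[(abs(c[:,0])<40)&(c[:,1]>60)&(c[:,1]<260)&(c[:,2]>150)]
for y0 in(130,160,190): 
    k=c[abs(c[:,1]-y0)<8]; print(y0,len(k),np.percentile(k[:,2],[50,97]))
E
```

```text
15.275 [782.4  80.7 344. ] [172.3 169.1 332. ] [-0.  -0.4 -0.6]
top 661 local min/max [-40.7 -39.9  23.3  42.8] mean [-13.3   6. ] z [ 76.9  81.  109.9]
scene 666 local min/max [-31.2 -41.6  45.4  41.7] mean [14.7  0.9] z [72.9 80.3 84.8]
130 102 [240.7900986  246.63432247]
160 98 [244.90074566 251.9676377 ]
190 14 [248.69239525 253.46240853]
```

View pics/scene_6.png

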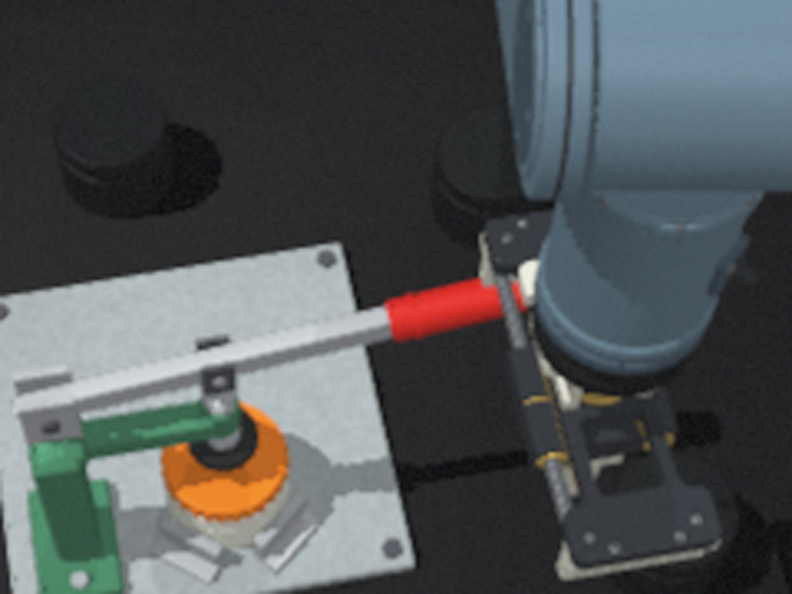

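The lever is fully up again, with the grip heights unchanged. The lid is flush (top at about 80 mm), the jar is still in the V at crop (225,460), and the robot touches nothing.

```bash
python3 -c "
from bench import bot
print(bot.sign_off())"
```

```text
the job is handed in; nothing more can be done
None
```

The jar is home in the V stop, the lid is pressed flush, the lever has sprung back up, and the job is handed in; the sign-off call gave no verdict.

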